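# Fetch the sharpening steel out from under the trays of a cutlery box

## Robot

A 7-joint arm with a two-finger parallel gripper is mounted at the origin on a cart in front of the work surface, level with it; the furniture and walls round the work are solid. World frame = base frame: x ahead of the robot, y to its left, z up, the work surface at z = 0. Lengths are in m, angles in degrees, forces in N, time in s.
With the tool pointing down it reaches from about 0.35 to 0.9 m from the base axis. Payload 8.1 kg.
Tool frame: the origin (TCP) lies at the very end of the fingers, on their centre line; the grasp point (between the pads) lies 19 mm behind it; z points along the fingers, x is the direction in which the jaws open and shut, and the axes are right-handed (so a half turn about z gives the same grasp; the last joint's range is limited). The gripper opens to 92 mm and grips with 3 to 60 N. Pads are 19 mm wide; open, the fingers measure 130 mm over their backs; the gripper's body (75 mm by 190 mm) begins 47 mm behind the grasp point.
Start: joints at [-5.879, 24.895, 1.432, 90.138, -0.665, 64.973, -4.303], TCP at [0.625, -0, 0.227] pointing down, gripper open.
Joint ranges: [-149.89, 149.89], [-25.12, 119.58], [-72.63, 75.52], [4.76, 147.25], [-75.54, 255.54], [6.69, 114.76], [-157.13, 157.13]. Speed limits (degrees/s): [127.2, 127.2, 172.46, 172.46, 180, 180, 180].

## Interface

Orientations are given as a 3x3 rotation matrix whose columns are the frame's x, y, z axes.
In Python, from workcell import robot gives the robot as it stands.
- The arm moves only by the tool servo_tool, never from a script. Its argument "motion" is a list of rows, each a list of 2 entries, a list of its own where there are three numbers: the shift along the tool's x, y, z in cm, then the turn, a rotation vector about the tool's x, y, z in rad. In form: [[[tx, ty, tz], [rx, ry, rz]], ...]. A call has 1 to 12 rows; each row is the pose to reach, as a shift and turn from the pose commanded when the call began, along the tool's axes at that moment; what a row does not reach only later rows make up. A row lasts 1/8 s, in which the tool goes at most 62.5 mm and 10.7 degrees, less where a joint would pass 70% of its speed; a pose out of reach is approached as far as the arm can. A call with a gripper value outside its range is refused whole. "jaw" is the finger opening in cm, from 0 to 9.18, set as the call begins (left out, the last holds). The fingers move at their own pace and stop on an object; "force" is the grip in N (left out, the last holds). Time passes only in rows, so rows that repeat a pose let the fingers close. It gives the time, the measured TCP pose, the force and the opening at its end, in the units of the state.
- robot.sense(): the state, without advancing time (a new reading comes with each control period).
- robot.capture(name): name is "scene" or "side" or "wrist"; returns a dict with "pixels" (384x512x3 uint8, red, green, blue), "K" (3x3 intrinsics, pixels), "view" (4x4, takes a point from world to camera coordinates); the wrist camera has in their place "T_tool_cam" (4x4, takes a point from camera to tool coordinates, whose origin is the TCP and whose axes are the tool frame's). Camera axes: x right, y up, looking along -z (the intrinsics and any distortion apply to the point x, -y, -z); pixel columns grow to the right and rows downward; lengths in m; the calibration is good to about 2 mm. A picture is of the moment at which its call begins: read the wrist's pose just before it. There is no depth.
- robot.finish_job(): hands the job in, once; it reports no verdict.
The state is a dict: "time": time; "qpos": joint angles; "joint_velocities": joint speeds; "joint_efforts": joint torques, N m; "tool_pos": TCP position; "tcp_rot": TCP orientation; "force": force on the tool from outside, world axes, zero at the start; "torque": the same for the moment, N m; "grip_width": finger opening in m.
Only numpy, scipy, OpenCV 4.12 (cv2) and the standard library are available. Lean on these libraries where they do the work, as an engineer would, in place of code of your own. Each camera call takes 0.05 s, during which the arm holds its last target.

## Task

The sharpening steel lies in the bottom of the bamboo cutlery box, under its two lift-out trays, with its handle at the end farther from you. Take out the tray above the handle and stack it squarely on the other tray, edges in line, and leave that pile where it is; the steel is longer than the gap you have opened, so take it by the handle, raise that end and draw it out at a slant from under the pile without disturbing the trays. Finish while still holding the steel: hold it still and roughly level in the air, a good 10 cm above the stacked trays, for the cook to take, and leave the things round about alone.

Things in the scene. Friction and masses are not known exactly. Their poses are not given: they have to be found in the camera images.
- cutlery_box: bamboo box, fixed, 290 (x) x 168 (y) x 56 high; origin: centre of its underside. Walls 9, floor 6 thick (inside 272 x 150). Ledges 7 wide inside both long walls, tops 50 above the worktop; rim 6 higher. The trays lie end to end on them, centres x = +68, -68, about 1 play. +x end is far from the robot. With the +x tray gone a gap 136 x 136 is open to the floor
- green_tray_grip (a point): centre (half-way up) of the loose pale green plastic tray, 134 (x, along the box) x 147 (y) x 24 high, 0.14 kg, empty: floor 3, walls 4 thick; a middle bar 12 thick in y runs along x, as high as the walls: pinch it across y (63 of free floor each side). Flat underneath; stacked trays have centres 24 apart in height. At either end of the box. z up
- grey_tray_grip (a point): the same point of the grey plastic tray, which is otherwise the same as the green one and lies at the other end of the box
- steel_handle (a point): middle of the steel's handle, on its axis: navy handle 118 long, 18 wide, 13 thick, then a rod of 6 diameter, 99 long; 217 in all; 0.07 to 0.16 kg, balance point 13 from here towards the rod. x axis along the steel, rod to handle (at the start nearly the box's x); z up while it lies on the box floor, this point 6.5 above that floor
- steel_end (a point): butt end of the steel's handle, on its axis, 58 from steel_handle; same axes
- steel_tip (a point): tip of the steel's rod, on its axis, 158 from steel_handle the other way; same axes. At the start it lies some 85 to 100 under the tray that stays
- onion: brown onion, about 75 wide and 77 high, bystander to the right of the box; origin under its centre
- garlic: garlic bulb, 56 wide and high, bystander to the right of the box; origin under its centre
- salt_shaker: blue-capped salt shaker, 67 wide and 136 high, bystander to the left of the box; origin under its centre
- tumbler: small white measuring cup with a green rim, 44 wide and 52 high, bystander to the left of the box; origin under its centre

How it is judged (in metres and radians):
On the way, in this order (a step that is already met when the one before it is completed fails the run):
1. the tray from above the handle is stacked squarely on the other tray and let go, the steel still lying in the box (((x of green_tray_grip in the frame of grey_tray_grip between -0.007 and 0.007 m and y of green_tray_grip in the frame of grey_tray_grip between -0.007 and 0.007 m and z of green_tray_grip in the frame of grey_tray_grip between 0.021 and 0.027 m and angle between the x axis of green_tray_grip and the x axis of grey_tray_grip, either way round below 0.08 rad and angle between green_tray_grip's own z axis and vertical below 0.05 rad and distance of grey_tray_grip from where it was at the start of the episode below 0.008 m and x of grey_tray_grip in the frame of cutlery_box below -0.05 m and contact force between the fingers and green_tray below 0.1 N) or (x of grey_tray_grip in the frame of green_tray_grip between -0.007 and 0.007 m and y of grey_tray_grip in the frame of green_tray_grip between -0.007 and 0.007 m and z of grey_tray_grip in the frame of green_tray_grip between 0.021 and 0.027 m and angle between the x axis of grey_tray_grip and the x axis of green_tray_grip, either way round below 0.08 rad and angle between grey_tray_grip's own z axis and vertical below 0.05 rad and distance of green_tray_grip from where it was at the start of the episode below 0.008 m and x of green_tray_grip in the frame of cutlery_box below -0.05 m and contact force between the fingers and grey_tray below 0.1 N)) and height (world z) of steel_end below 0.04 m), for 0.2 s.
2. the steel slants through the gap: handle end up above the rim, rod tip still under the trays (height (world z) of steel_end above 0.07 m and height (world z) of steel_tip below 0.05 m and x of steel_tip in the frame of cutlery_box below 0 m), for 0.1 s.
At the end, for the whole second after the job is handed in: One tray released on the other at the near end, square to 7 mm and 4.5 degrees, lower tray within 8 mm of its start; the steel still in the fingers, touching nothing else, both ends over 170 mm above the worktop, within 21 degrees of level, still (((x of green_tray_grip in the frame of grey_tray_grip between -0.007 and 0.007 m and y of green_tray_grip in the frame of grey_tray_grip between -0.007 and 0.007 m and z of green_tray_grip in the frame of grey_tray_grip between 0.021 and 0.027 m and angle between the x axis of green_tray_grip and the x axis of grey_tray_grip, either way round below 0.08 rad and angle between green_tray_grip's own z axis and vertical below 0.05 rad and distance of grey_tray_grip from where it was at the start of the episode below 0.008 m and x of grey_tray_grip in the frame of cutlery_box below -0.05 m and contact force between the fingers and green_tray below 0.1 N) or (x of grey_tray_grip in the frame of green_tray_grip between -0.007 and 0.007 m and y of grey_tray_grip in the frame of green_tray_grip between -0.007 and 0.007 m and z of grey_tray_grip in the frame of green_tray_grip between 0.021 and 0.027 m and angle between the x axis of grey_tray_grip and the x axis of green_tray_grip, either way round below 0.08 rad and angle between grey_tray_grip's own z axis and vertical below 0.05 rad and distance of green_tray_grip from where it was at the start of the episode below 0.008 m and x of green_tray_grip in the frame of cutlery_box below -0.05 m and contact force between the fingers and grey_tray below 0.1 N)) and height (world z) of each of steel_tip, steel_end above 0.17 m and angle between steel_handle's own x axis and vertical between 1.19 and 1.95 rad and contact force between the fingers and sharpening_steel above 1 N and linear speed of sharpening_steel below 0.03 m/s and contact force between sharpening_steel and cutlery_box below 0.05 N and contact force between sharpening_steel and green_tray below 0.05 N and contact force between sharpening_steel and grey_tray below 0.05 N and contact force between sharpening_steel and onion below 0.05 N and contact force between sharpening_steel and garlic below 0.05 N and contact force between sharpening_steel and salt_shaker below 0.05 N and contact force between sharpening_steel and tumbler below 0.05 N); the arm keeps its last pose, push and grip.
It fails at once if the onion is shifted by more than 30 mm (distance of onion from where it was at the start of the episode above 0.03 m).
It fails at once if the garlic is shifted by more than 30 mm (distance of garlic from where it was at the start of the episode above 0.03 m).
It fails at once if the salt shaker is shifted by more than 30 mm (distance of salt_shaker from where it was at the start of the episode above 0.03 m).
It fails at once if the measuring cup is shifted by more than 30 mm (distance of tumbler from where it was at the start of the episode above 0.03 m).
It also fails if it takes over 53 s, if anything falls off the work surface, if the arm or the gripper's body presses on something with over 40 N, if the wrist force passes 120 N, or if a joint passes its speed limit or range.

## Working session

There is one attempt and no reset: what is moved stays moved. The work goes in short steps, Python scripts to look and compute and a tool call to move; the robot and the scene stay as the last step left them, time stands still between calls to the robot, and variables do not carry over. Pictures are saved under pics/ and viewed, and the job is handed in when it is done.

Besides the shell and the picture viewer there is one more tool, called by a JSON object that holds its "method" and its "body". servo_tool: Moves the arm, as the interface text tells. Its arguments: {"type":"object","properties":{"motion":{"type":"array","items":{"type":"array"}},"jaw":{"type":"number"},"force":{"type":"number"}},"required":["motion"]}

```bash
mkdir -p pics; ls; cat > h.py <<'E'
import numpy as np, cv2
from workcell import robot
def snap(cam,name):
    s=robot.sense(); c=robot.capture(cam)
    cv2.imwrite('pics/'+name+'.png',cv2.cvtColor(np.asarray(c['pixels']),cv2.COLOR_RGB2BGR))
    if 'view' in c: V=np.array(c['view'])
    else:
        T=np.eye(4);T[:3,:3]=s['tcp_rot'];T[:3,3]=s['tool_pos']
        V=np.linalg.inv(T@np.array(c['T_tool_cam']))
    np.savez('pics/'+name+'.npz',K=c['K'],V=V)
    for k in c:
        if k not in('pixels','K','view','T_tool_cam'): print(k,c[k])
    return s
def ray(name,u,v):
    d=np.load('pics/'+name+'.npz');K=d['K'];V=d['V']
    p=np.linalg.inv(K)@[u,v,1.]; R=V[:3,:3]; o=-R.T@V[:3,3]
    return o,R.T@np.array([p[0],-p[1],-p[2]])
def onz(name,u,v,z):
    o,r=ray(name,u,v); return o+r*(z-o[2])/r[2]
def proj(name,P):
    d=np.load('pics/'+name+'.npz');K=d['K'];V=d['V']
    P=np.atleast_2d(P);c=P@V[:3,:3].T+V[:3,3]
    q=(c*[1,-1,-1])@K.T
    return q[:,:2]/q[:,2:]
E
python3 - <<'E'
from h import *
s=snap('scene','s0');snap('side','d0');snap('wrist','w0')
print(s)
for n in('s0','d0','w0'):
    d=np.load('pics/%s.npz'%n);print(n,d['K'],-d['V'][:3,:3].T@d['V'][:3,3])
E
```

```text
pics
{'time': 0.0, 'qpos': array([-5.87928306, 24.93726464,  1.43103269, 90.18866395, -0.66512871,
       64.97265067, -4.30297483]), 'joint_velocities': array([ 0.1170051 ,  0.00375125,  0.00975383,  0.04031317, -0.01975651,
        0.0191116 , -0.10062096]), 'joint_efforts': array([ 3.89017032e-04, -6.67853522e+01,  9.84863900e-01, -3.14464223e+01,
       -6.05165795e-02,  4.27553023e-02,  1.12382318e-04]), 'tool_pos': array([ 6.24494943e-01, -4.78519294e-05,  2.25939142e-01]), 'tcp_rot': array([[ 9.99998766e-01, -6.44839536e-05, -1.56945048e-03],
       [-6.46988174e-05, -9.99999989e-01, -1.36853457e-04],
       [-1.56944164e-03,  1.36954829e-04, -9.99998759e-01]]), 'force': array([-0.15286478, -0.61564312,  0.75375648]), 'torque': array([-0.01864578,  0.0105077 ,  0.03453299]), 'grip_width': 0.0921062799542687}
s0 [[393.83532471   0.         253.485351  ]
 [  0.         393.83532471 189.60899033]
 [  0.           0.           1.        ]] [-0.00643746  0.63760318  0.58638716]
d0 [[417.47703497   0.         257.57103346]
 [  0.         417.47703497 188.80157363]
 [  0.           0.           1.        ]] [0.1707902  0.93494001 0.76057319]
w0 [[283.39477874   0.         254.39476573]
 [  0.         283.39477874 188.44500567]
 [  0.           0.           1.        ]] [0.62458993 0.08333735 0.38375095]
```

View pics/s0.png

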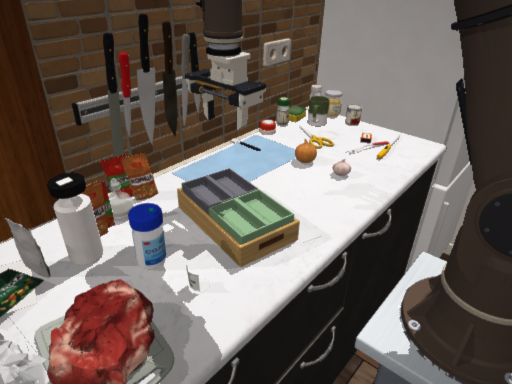

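View pics/d0.png

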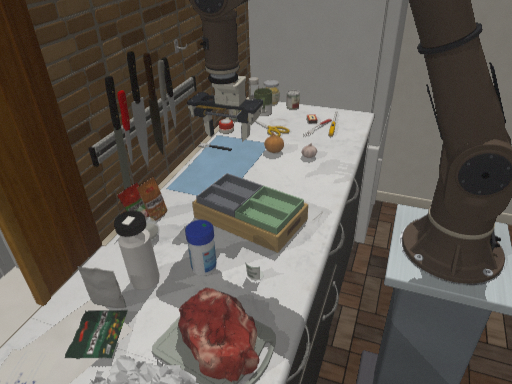

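View pics/w0.png

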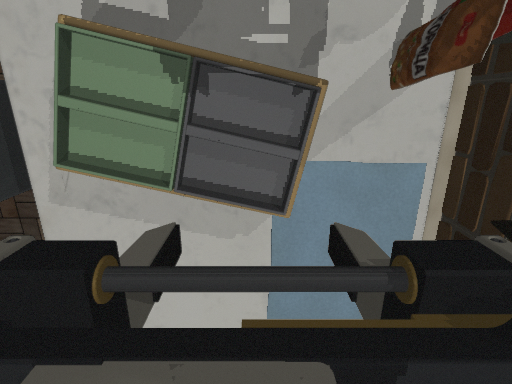

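```bash
python3 - <<'E'
from h import *
im=cv2.imread('pics/w0.png')
cv2.imwrite('pics/w0c.png',cv2.resize(im[0:230,40:340],None,fx=2.6,fy=2.6,interpolation=cv2.INTER_CUBIC))
for p in [(62,16),(327,82),(290,215),(56,168)]: print(onz('w0',*p,.056))
for n,p,z in[('s0',(306,160),0),('s0',(342,175),0),('s0',(152,263),0),('s0',(194,290),0),('d0',(274,152),0),('d0',(310,159),0),('d0',(203,272),0),('d0',(254,281),0)]:print(p,onz(n,*p,z))
E
```

```text
[0.4281256  0.16261827 0.056     ]
[0.70261492 0.09976071 0.056     ]
[ 0.66856894 -0.0562406   0.056     ]
[0.38820884 0.00385057 0.056     ]
(306, 160) [ 0.60813235 -0.35816635  0.        ]
(342, 175) [ 0.4688854  -0.34931518  0.        ]
(152, 263) [0.5760924  0.28239428 0.        ]
(194, 290) [0.44853844 0.27527119 0.        ]
(274, 152) [ 0.60377244 -0.34031094  0.        ]
(310, 159) [ 0.46530336 -0.33180836  0.        ]
(203, 272) [0.57821659 0.29188563 0.        ]
(254, 281) [0.44652073 0.2781373  0.        ]
```

View pics/w0c.png

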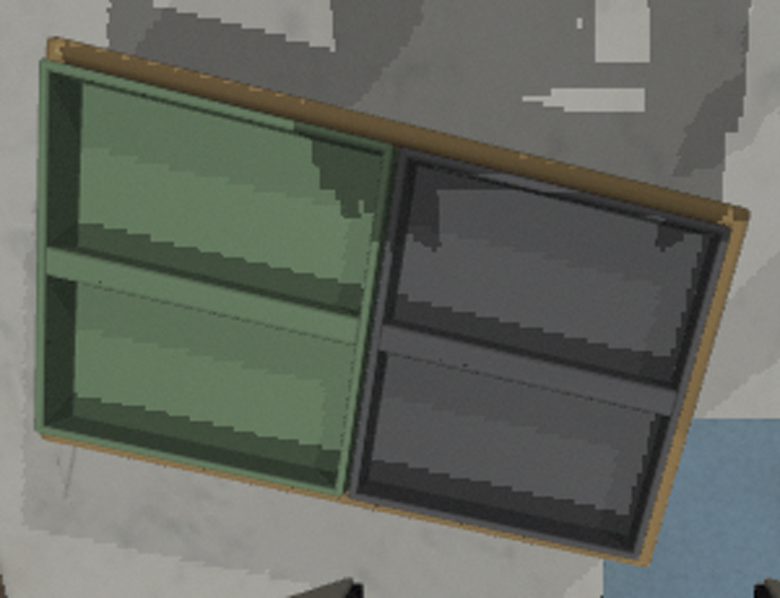

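```bash
python3 - <<'E'
from h import *
from scipy.optimize import least_squares
px=np.array([(43,62),(390,147),(345,493),(38,432),(400,152),(730,230),(640,553),(352,495),(748,208),(648,566),(48,37),
 (362,328),(48,262),(678,400),(380,338)])/2.6+[40,0]-0.3
def tr(cx): return [(cx-.067,.0735,.074),(cx+.067,.0735,.074),(cx+.067,-.0735,.074),(cx-.067,-.0735,.074)]
M=np.array(tr(-.068)+tr(.068)+[(.145,.084,.056),(.145,-.084,.056),(-.145,.084,.056),(-.005,0,.074),(-.131,0,.074),(.131,0,.074),(.005,0,.074)])
def W(q):
    c,s=np.cos(q[2]),np.sin(q[2]);R=np.array([[c,-s,0],[s,c,0],[0,0,1]])
    return M@R.T+[q[0],q[1],q[3] if len(q)>3 else 0]
for x0 in([.54,.05,-.22],[.54,.05,-.22,0]):
    r=least_squares(lambda q:(proj('w0',W(q))-px).ravel(),x0,loss='soft_l1');print(r.x,np.degrees(r.x[2]))
    print(np.round(r.fun.reshape(-1,2),1).tolist())
    if len(x0)==3: q=r.x
for n in('s0','d0'):
    im=cv2.imread('pics/%s.png'%n)
    im=cv2.resize(im,None,fx=3,fy=3,interpolation=cv2.INTER_CUBIC)
    for p in proj(n,W(q)): cv2.circle(im,(int(p[0]*3+1),int(p[1]*3+1)),3,(0,0,255),-1)
    cv2.imwrite('pics/%s_o.png'%n,im[480:800,500:920])
E
```

```text
[ 0.54634346  0.05184983 -0.21816319] -12.499829902484551
[[-1.8, -1.2], [1.9, -1.0], [-0.1, 2.4], [-0.8, 1.2], [0.0, -2.4], [2.0, -1.5], [0.8, 3.0], [-1.0, 2.0], [3.0, -0.4], [1.8, 1.5], [-1.8, -0.9], [-1.4, 1.7], [-0.3, 0.5], [-0.6, 1.2], [0.9, -0.1]]
[ 0.54497828  0.05200777 -0.21866651 -0.00477782] -12.528667980692791
[[0.1, -0.2], [1.6, -0.5], [-0.1, 1.0], [0.8, 0.0], [-0.3, -1.9], [-0.3, -1.4], [-0.8, 1.4], [-1.1, 0.5], [0.7, -0.2], [0.3, -0.1], [0.0, 0.2], [-1.5, 1.1], [1.3, 0.2], [-2.5, 0.3], [0.7, -0.7]]
```

View pics/s0_o.png

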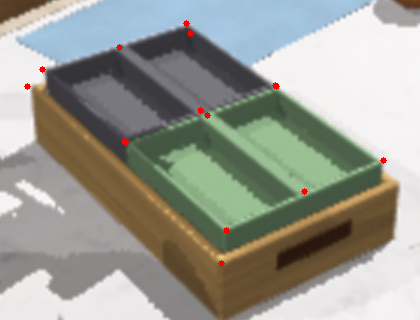

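View pics/d0_o.png

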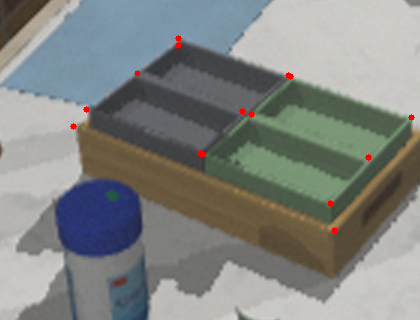

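{"method": "servo_tool", "body": {"motion": [[[-0.1,-0.3,0.3],[0,0,0.15]],[[-0.2,-0.6,0.6],[0,0,0.3]],[[-0.3,-0.9,0.9],[0,0,0.45]],[[-0.4,-1.2,1.2],[0,0,0.6]],[[-0.5,-1.5,1.5],[0,0,0.75]],[[-0.6,-1.8,1.8],[0,0,0.9]],[[-0.7,-2.1,2.1],[0,0,1.05]],[[-0.8,-2.4,2.4],[0,0,1.2]],[[-0.9,-2.7,2.7],[0,0,1.35]],[[-1.0,-3.0,3.0],[0,0,1.5]],[[-1.1,-3.4,3.5],[0,0,1.65]],[[-1.2,-3.7,4.0],[0,0,1.789]]], "jaw": 6, "force": 20}}

```text
time: 1.65
tool_pos: [0.6128, 0.0373, 0.1863]
tcp_rot: [[-0.221, -0.975, -0.0], [-0.975, 0.221, 0.0], [0.0, 0.0, -1.0]]
force: [-0.6, -0.2, -0.3]
grip_width: 0.0597
```

```bash
python3 - <<'E'
from h import *
s=snap('wrist','w1');print(s['time'],s['qpos'],s['tool_pos'],s['tcp_rot'],s['force'],s['grip_width'])
im=cv2.imread('pics/w1.png')
cv2.imwrite('pics/w1b.png',cv2.resize(im,None,fx=1.56,fy=1.56,interpolation=cv2.INTER_CUBIC))
E
```

```text
1.65 [-25.31919026  26.88081791  24.54773831  96.16377537 -12.56647344
  59.71952856 -99.50301225] [0.61276332 0.03725817 0.18632515] [[-2.20994716e-01 -9.75274879e-01 -4.95753604e-04]
 [-9.75275001e-01  2.20994732e-01  2.13462245e-05]
 [ 8.87404984e-05  4.88213499e-04 -9.99999877e-01]] [-0.60726409 -0.1600358  -0.28567814] 0.05966483357526766
```

View pics/w1b.png

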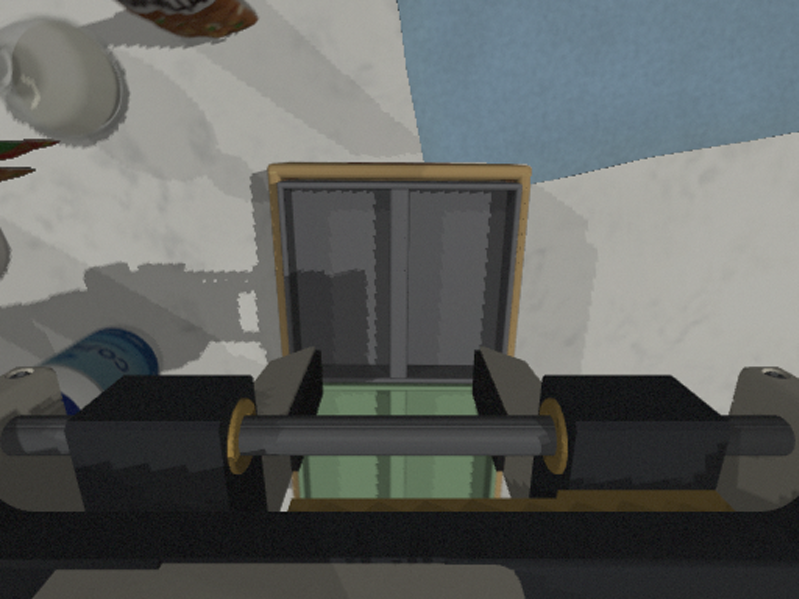

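```bash
python3 - <<'E'
from h import *
z=.074
f=lambda u,v,z:onz('w1',u/1.56-.2,v/1.56-.2,z)
s=robot.sense();R=np.array(s['tcp_rot'])
def tool(p): return (R.T@(p-s['tool_pos']))*1000
for n,u,v,z in [('tL',279,184,.074),('tR',524,184,.074),('barfar',399,187,.074),('barnear',399,377,.074),('near',399,383,.074),('bL',268,165,.056),('bR',532,165,.056),('bLn',283,350,.056),('bRn',515,355,.056)]:
    p=f(u,v,z);print(n,p.round(4),tool(p).round(1))
E
```

```text
tL [0.6915 0.0919 0.074 ] [-70.5 -65.1 111.4]
tR [ 0.6594 -0.05    0.074 ] [ 75.  -66.  111.5]
barfar [0.6741 0.0228 0.074 ] [  0.7 -63.8 111.5]
barnear [0.5509 0.0504 0.074 ] [  1.7  62.4 111.7]
near [0.5464 0.0515 0.074 ] [  1.7  67.  111.7]
bL [0.704  0.0999 0.056 ] [-81.2 -75.4 129.4]
bR [ 0.6675 -0.0611  0.056 ] [ 83.9 -76.5 129.4]
bLn [0.5807 0.1284 0.056 ] [-80.9  51.1 129.6]
bRn [ 0.5402 -0.0323  0.056 ] [ 84.7  54.  129.7]
```

{"method": "servo_tool", "body": {"motion": [[[0.1,0.05,2],[0,0,0]],[[0.1,0.05,4],[0,0,0]],[[0.1,0.05,6],[0,0,0]],[[0.1,0.05,8],[0,0,0]],[[0.1,0.05,10],[0,0,0]],[[0.1,0.05,11.5],[0,0,0]],[[0.1,0.05,12.4],[0,0,0]],[[0.1,0.05,12.9],[0,0,0]],[[0.1,0.05,13.0],[0,0,0]],[[0.1,0.05,13.0],[0,0,0]]]}}

```text
time: 2.95
tool_pos: [0.6127, 0.0361, 0.0572]
tcp_rot: [[-0.216, -0.976, 0.001], [-0.976, 0.216, 0.0], [-0.0, -0.001, -1.0]]
force: [-0.5, -0.9, 0.1]
grip_width: 0.0602
```

{"method": "servo_tool", "body": {"motion": [[[0,0,0],[0,0,0]],[[0,0,0],[0,0,0]],[[0,0,0],[0,0,0]],[[0,0,0],[0,0,0]],[[0,0,0],[0,0,0]],[[0,0,0],[0,0,0]]], "jaw": 0.6, "force": 20}}

```text
time: 3.7
tool_pos: [0.6123, 0.0361, 0.0567]
tcp_rot: [[-0.217, -0.976, 0.0], [-0.976, 0.217, 0.0], [-0.0, -0.0, -1.0]]
force: [-0.3, -0.3, 0.8]
grip_width: 0.0117
```

{"method": "servo_tool", "body": {"motion": [[[0,0,-0.3],[0,0,0]],[[0,0,-0.8],[0,0,0]],[[0,0,-1.6],[0,0,0]],[[0,0,-2.8],[0,0,0]],[[0,0,-4],[0,0,0]],[[0,0,-5],[0,0,0]],[[0,0,-5.5],[0,0,0]],[[0,0,-5.5],[0,0,0]],[[0,0,-5.5],[0,0,0]]]}}

```text
time: 4.82
tool_pos: [0.612, 0.0361, 0.1114]
tcp_rot: [[-0.217, -0.976, -0.001], [-0.976, 0.217, -0.0], [0.0, 0.001, -1.0]]
force: [0.4, -0.4, -0.8]
grip_width: 0.0117
```

```bash
python3 - <<'E'
from h import *
s=snap('wrist','w2');print(s['time'],s['tool_pos'],s['tcp_rot'],s['force'],s['grip_width'])
snap('side','d2');snap('scene','s2')
ims=[cv2.resize(cv2.imread('pics/w2.png'),(512,384)),cv2.imread('pics/s2.png')[130:322,120:376]]
im=np.vstack([cv2.resize(i,(640,480))[:300] if k==0 else cv2.resize(i,(640,480))[:300] for k,i in enumerate(ims)])
cv2.imwrite('pics/c2.png',im)
E
```

```text
4.825 [0.61199403 0.03613989 0.11136436] [[-2.16532954e-01 -9.76275091e-01 -6.53097367e-04]
 [-9.76275291e-01  2.16533033e-01 -5.19168707e-05]
 [ 1.92102301e-04  6.26361108e-04 -9.99999785e-01]] [ 0.38219339 -0.43141233 -0.81717742] 0.011689273679171261
```

View pics/c2.png

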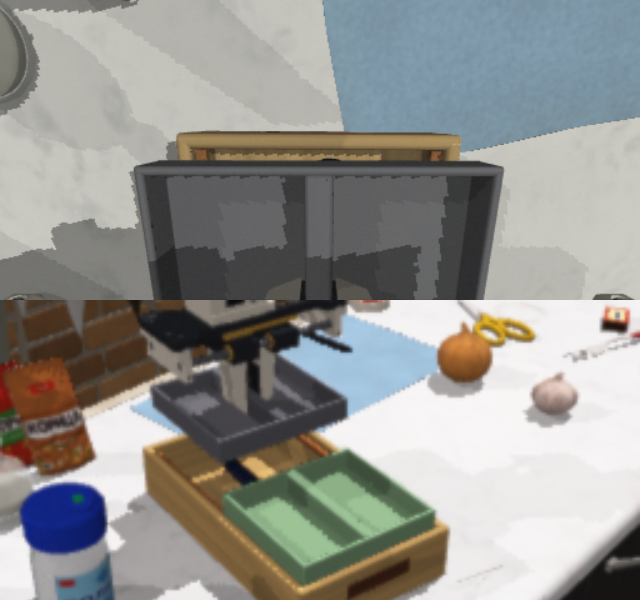

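{"method": "servo_tool", "body": {"motion": [[[0,1,0],[0,0,0]],[[0,3,0],[0,0,0]],[[0,5.5,0],[0,0,0]],[[0,8,0],[0,0,0]],[[0,10.5,0],[0,0,0]],[[0,12.5,0],[0,0,0]],[[0,13.6,0],[0,0,0]],[[0,13.6,0],[0,0,0]],[[0,13.6,1],[0,0,0]],[[0,13.6,1.8],[0,0,0]],[[0,13.6,2.3],[0,0,0]],[[0,13.6,2.3],[0,0,0]]]}}

```text
time: 6.48
tool_pos: [0.4793, 0.0653, 0.0881]
tcp_rot: [[-0.217, -0.976, -0.001], [-0.976, 0.217, -0.001], [0.001, 0.001, -1.0]]
force: [0.3, -0.3, -1.1]
grip_width: 0.0119
```

```bash
python3 - <<'E'
from h import *
s=snap('wrist','w3');print(s['time'],s['tool_pos'],s['tcp_rot'],s['force'],s['grip_width'])
snap('side','d3');snap('scene','s3')
a=cv2.resize(cv2.imread('pics/s3.png')[150:300,150:350],(780,585),interpolation=cv2.INTER_CUBIC)
cv2.imwrite('pics/c3.png',a)
a=cv2.resize(cv2.imread('pics/d3.png')[150:270,170:330],(780,585),interpolation=cv2.INTER_CUBIC)
cv2.imwrite('pics/c3d.png',a)
E
```

```text
6.475 [0.47932873 0.06530821 0.08808953] [[-2.16915145e-01 -9.76189877e-01 -1.06995923e-03]
 [-9.76190170e-01  2.16915798e-01 -5.36912943e-04]
 [ 7.56220042e-04  9.28019139e-04 -9.99999283e-01]] [ 0.29629539 -0.32061028 -1.13566115] 0.011870519116580432
```

View pics/c3.png

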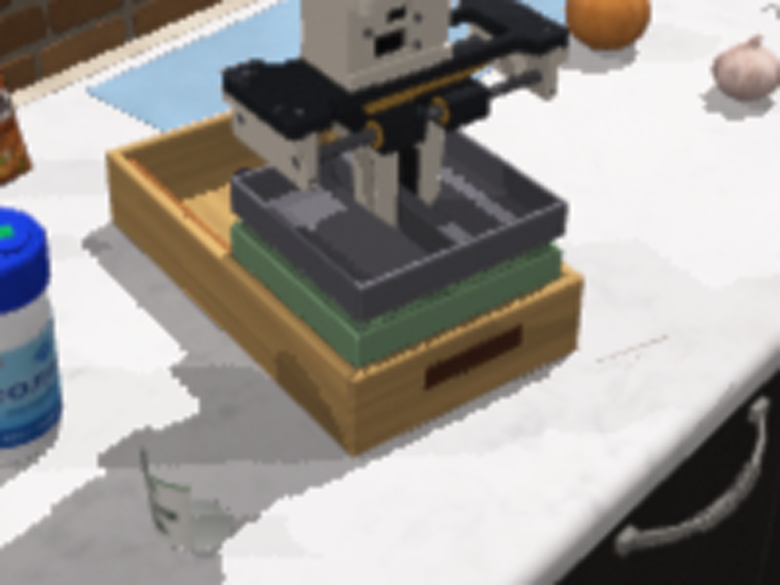

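View pics/c3d.png

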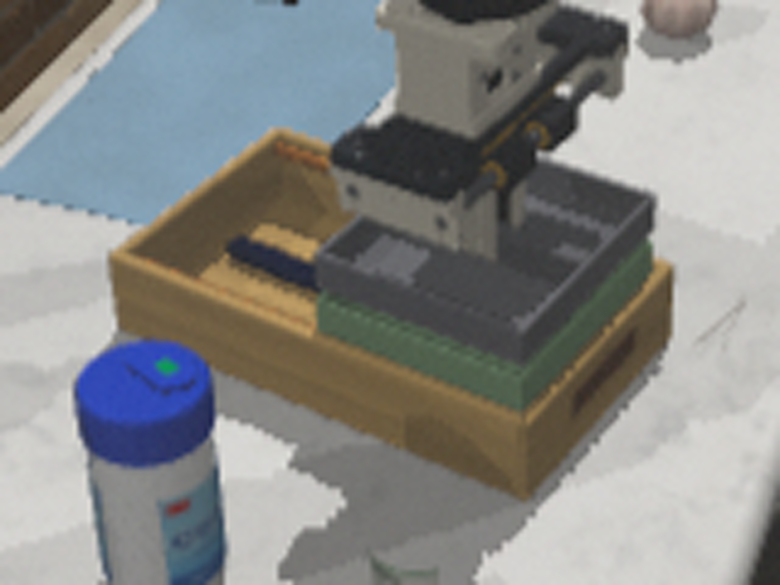

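View pics/w3.png

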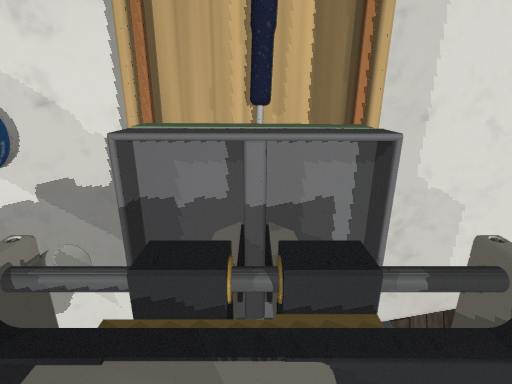

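{"method": "servo_tool", "body": {"motion": [[[0,0,0.3],[0,0,0]],[[0,0,0.5],[0,0,0]],[[0,0,0.65],[0,0,0]],[[0,0,0.75],[0,0,0]],[[0,0,0.75],[0,0,0]],[[0,0,0.75],[0,0,0]]]}}

```text
time: 7.38
tool_pos: [0.4796, 0.0656, 0.0813]
tcp_rot: [[-0.217, -0.976, 0.0], [-0.976, 0.217, 0.0], [-0.0, -0.0, -1.0]]
force: [0.2, 0.6, -1.8]
grip_width: 0.0121
```

```bash
python3 - <<'E'
from h import *
snap('side','d4');snap('scene','s4')
a=cv2.resize(cv2.imread('pics/s4.png')[170:270,180:313],(780,585),interpolation=cv2.INTER_CUBIC)
cv2.imwrite('pics/c4.png',a)
a=cv2.resize(cv2.imread('pics/d4.png')[170:260,210:330],(780,585),interpolation=cv2.INTER_CUBIC)
cv2.imwrite('pics/c4d.png',a)
E
```

```text
(no output)
```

View pics/c4.png

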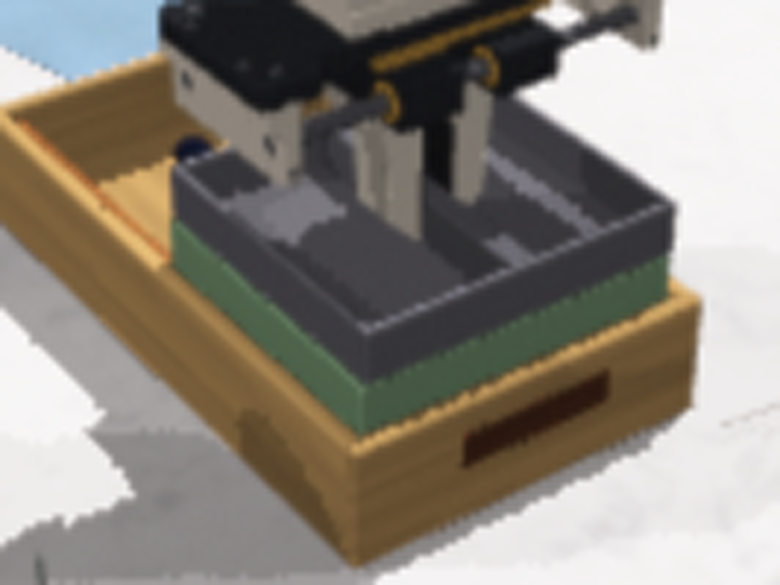

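View pics/c4d.png

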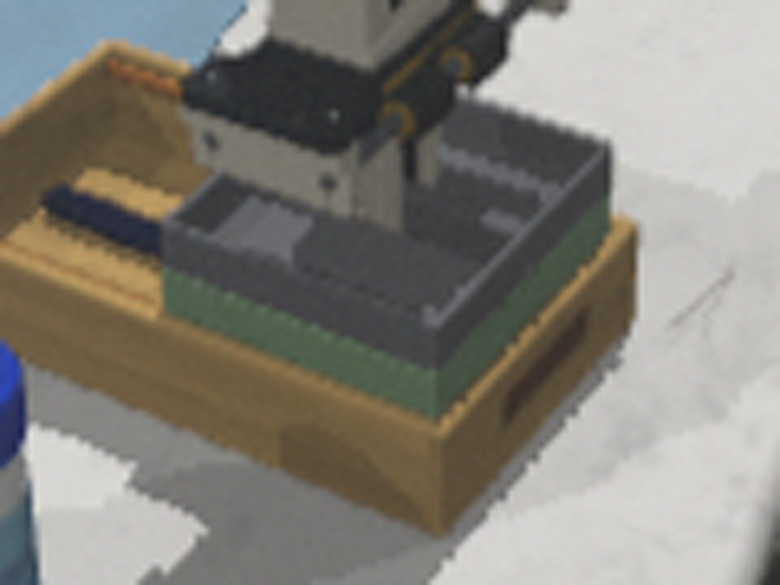

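{"method": "servo_tool", "body": {"motion": [[[0,0,0.03],[0,0,0]],[[0,0,0.03],[0,0,0]],[[0,0,0.03],[0,0,0]],[[0,0,0.03],[0,0,0]],[[0,0,-0.5],[0,0,0]],[[0,0,-2],[0,0,0]],[[0,0,-4],[0,0,0]],[[0,-3,-6],[0,0,0]],[[0,-6,-8],[0,0,0]],[[0,-9,-9],[0,0,0]],[[0,-10,-9],[0,0,0]],[[0,-10,-9],[0,0,0]]], "jaw": 4.5}}

```text
time: 8.98
tool_pos: [0.5768, 0.0438, 0.1712]
tcp_rot: [[-0.217, -0.976, -0.001], [-0.976, 0.217, -0.0], [0.0, 0.001, -1.0]]
force: [-0.2, 0.8, -0.6]
grip_width: 0.0447
```

```bash
python3 - <<'E'
from h import *
s=snap('wrist','w5');print(s['time'],s['tool_pos'],s['tcp_rot'],s['force'],s['grip_width'])
snap('side','d5');snap('scene','s5')
a=cv2.resize(cv2.imread('pics/d5.png')[150:270,170:330],(780,585),interpolation=cv2.INTER_CUBIC)
cv2.imwrite('pics/c5d.png',a)
im=cv2.imread('pics/w5.png')
cv2.imwrite('pics/w5b.png',cv2.resize(im,None,fx=1.56,fy=1.56,interpolation=cv2.INTER_CUBIC))
E
```

```text
8.975 [0.57679383 0.04377866 0.1711503 ] [[-2.16969864e-01 -9.76178131e-01 -5.78876803e-04]
 [-9.76178246e-01  2.16970015e-01 -2.12623094e-04]
 [ 3.33156924e-04  5.18954139e-04 -9.99999810e-01]] [-0.20544722  0.78623417 -0.61447316] 0.04470899484531493
```

View pics/c5d.png

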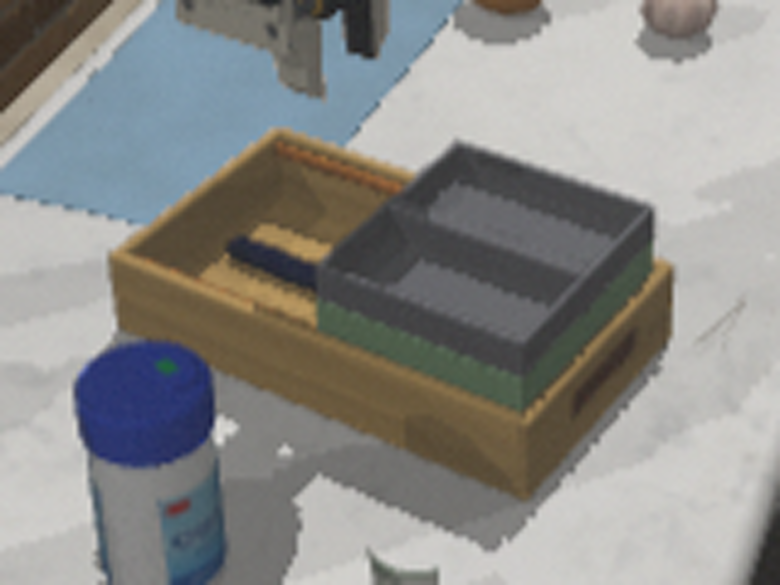

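View pics/w5b.png

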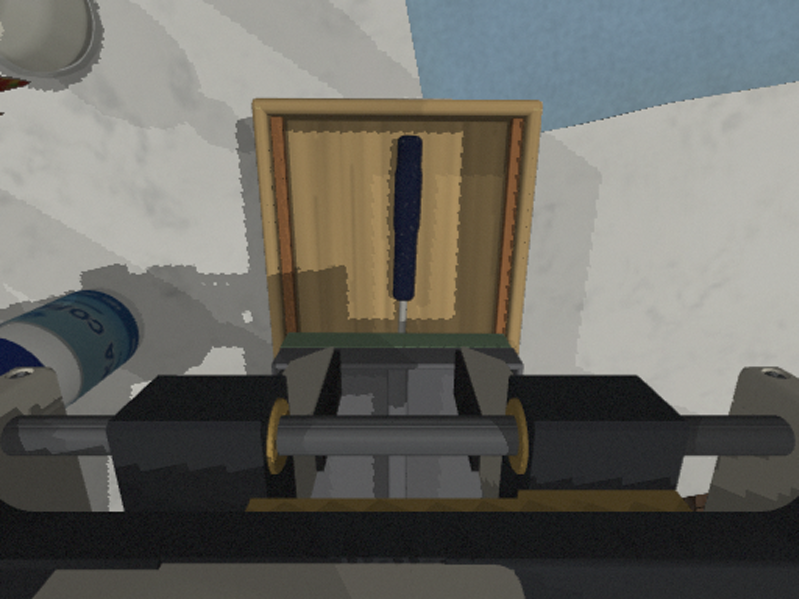

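```bash
python3 - <<'E'
from h import *
f=lambda u,v,z:onz('w5',u/1.56-.2,v/1.56-.2,z)
s=robot.sense();R=np.array(s['tcp_rot'])
def tool(p): return (R.T@(p-s['tool_pos']))*1000
for n,u,v,z in [('butt',410,136,.0125),('hend',404,300,.0125),('midL',394,215,.0125),('midR',421,215,.0125),('bL',253,100,.056),('bR',542,100,.056),('wallTopInner',400,115,.056),('tray',400,347,.098),('fingL',318,470,.17),('fingR',478,470,.17)]:
    p=f(u,v,z);print(n,p.round(4),tool(p).round(1))
E
```

```text
butt [0.666  0.0155 0.0125] [  8.5 -94.5 158.2]
hend [0.553  0.0442 0.0125] [  4.9  22.  158.4]
midL [0.6167 0.0376 0.0125] [ -2.4 -41.6 158.2]
midR [0.6126 0.0189 0.0125] [ 16.7 -41.6 158.3]
bL [0.7029 0.1001 0.056 ] [ -82.1 -112.2  114.6]
bR [ 0.6674 -0.0602  0.056 ] [  82.1 -112.2  114.7]
wallTopInner [0.6771 0.0203 0.056 ] [   1.4 -104.3  114.6]
tray [0.5541 0.0477 0.098 ] [ 1.3 21.8 72.9]
fingL [0.5373 0.0882 0.17  ] [-34.6  47.1   0.9]
fingR [0.5223 0.0207 0.17  ] [34.6 47.2  0.9]
```

{"method": "servo_tool", "body": {"motion": [[[0.3,-2,0],[0,0,0.01]],[[0.6,-4,0],[0,0,0.02]],[[0.75,-6,0],[0,0,0.031]],[[0.75,-6.1,1.5],[0,0,0.031]],[[0.75,-6.1,4],[0,0,0.031]],[[0.75,-6.1,7],[0,0,0.031]],[[0.75,-6.1,10],[0,0,0.031]],[[0.75,-6.1,12.5],[0,0,0.031]],[[0.75,-6.1,14.5],[0,0,0.031]],[[0.75,-6.1,15.6],[0,0,0.031]],[[0.75,-6.1,16.1],[0,0,0.031]],[[0.75,-6.1,16.2],[0,0,0.031]]], "jaw": 4}}

```text
time: 10.62
tool_pos: [0.6353, 0.0234, 0.0095]
tcp_rot: [[-0.247, -0.969, 0.001], [-0.969, 0.247, 0.0], [-0.0, -0.001, -1.0]]
force: [-0.1, 0.9, 0.1]
grip_width: 0.0398
```

```bash
python3 - <<'E'
from h import *
s=snap('wrist','w6');print(s['time'],s['qpos'],s['tool_pos'],s['force'],s['grip_width'])
E
```

```text
10.625 [-20.26009052  40.68513444  20.32032171 101.05760792 -19.86496219
  41.77368721 -93.78693931] [0.6353485  0.02336464 0.00948112] [-0.05413825  0.9016984   0.08055498] 0.039773998358798725
```

View pics/w6.png

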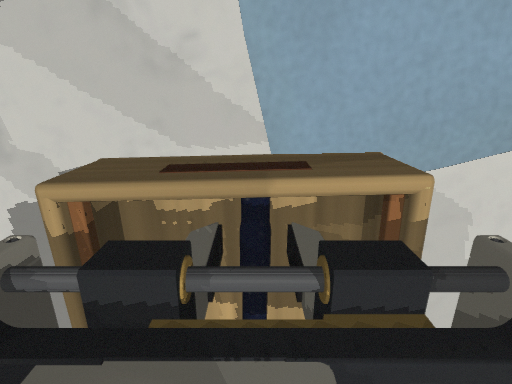

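{"method": "servo_tool", "body": {"motion": [[[0,0,0.1],[0,0,0]],[[0,0,0.1],[0,0,0]],[[0,0,0.1],[0,0,0]],[[0,0,0.1],[0,0,0]],[[0,0,0.1],[0,0,0]],[[0,0,0.1],[0,0,0]]], "jaw": 0.8, "force": 45}}

```text
time: 11.42
tool_pos: [0.6353, 0.0234, 0.0085]
tcp_rot: [[-0.247, -0.969, 0.0], [-0.969, 0.247, 0.0], [-0.0, -0.0, -1.0]]
force: [-0.5, 1.2, 4.6]
grip_width: 0.0173
```

{"method": "servo_tool", "body": {"motion": [[[0,0,-0.3],[0.017,0,0]],[[0,0,-0.64],[0.035,0,0]],[[0,0.02,-1.28],[0.07,0,0]],[[0,0.06,-1.92],[0.105,0,0]],[[0,0.12,-2.55],[0.14,0,0]],[[0,0.21,-3.18],[0.175,0,0]],[[0,0.32,-3.81],[0.209,0,0]],[[0,0.45,-4.44],[0.244,0,0]],[[0,0.6,-5.06],[0.279,0,0]],[[0,0.6,-5.06],[0.279,0,0]],[[0,0.6,-5.06],[0.279,0,0]]]}}

```text
time: 12.8
tool_pos: [0.6293, 0.025, 0.0588]
tcp_rot: [[-0.246, -0.932, 0.267], [-0.969, 0.237, -0.068], [-0.0, -0.275, -0.961]]
force: [0.7, 0.4, -1.4]
grip_width: 0.0171
```

```bash
python3 - <<'E'
from h import *
s=snap('wrist','w7');print(s['time'],s['qpos'],s['tool_pos'],s['force'],s['grip_width'])
snap('side','d7');snap('scene','s7')
a=cv2.resize(cv2.imread('pics/d7.png')[130:270,170:330],(640,560),interpolation=cv2.INTER_CUBIC)
cv2.imwrite('pics/c7d.png',a)
E
```

```text
12.8 [-29.24295499  31.18954855  25.06627879 115.31713682 -17.38882889
  21.95205778 -97.99864998] [0.62930656 0.02495307 0.05883382] [ 0.65589411  0.41746354 -1.41720625] 0.01710960980421896
```

View pics/c7d.png

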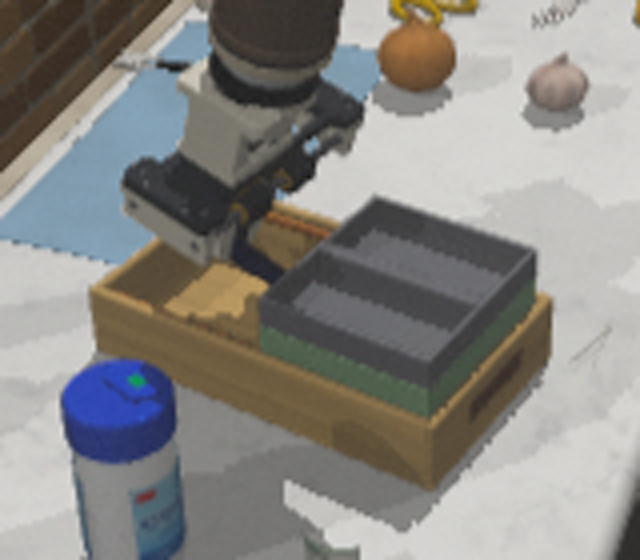

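View pics/w7.png

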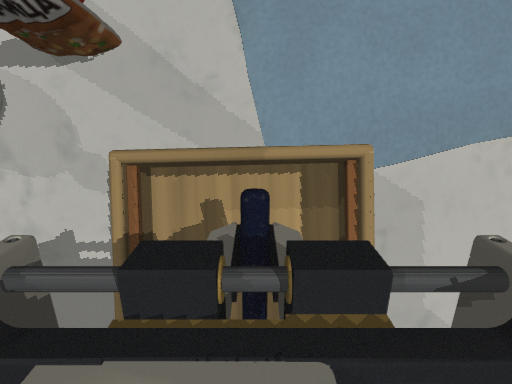

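{"method": "servo_tool", "body": {"motion": [[[0,-0.4,0],[0,0,0]],[[0,-1.0,0],[0,0,0]],[[0,-1.7,0],[0,0,0]],[[0,-2.4,0],[0,0,0]],[[0,-3,0],[0,0,0]],[[0,-3,0],[0,0,0]],[[0,-3,0],[0,0,0]],[[0,-3,0],[0,0,0]]]}}

```text
time: 13.95
tool_pos: [0.6569, 0.0179, 0.067]
tcp_rot: [[-0.247, -0.932, 0.267], [-0.969, 0.237, -0.068], [0.0, -0.275, -0.961]]
force: [0.7, 0.2, -0.8]
grip_width: 0.0173
```

```bash
python3 - <<'E'
from h import *
s=snap('wrist','w8');print(s['time'],s['qpos'],s['tool_pos'],s['force'],s['grip_width'])
snap('side','d8');snap('scene','s8')
a=cv2.resize(cv2.imread('pics/d8.png')[130:270,170:330],(640,560),interpolation=cv2.INTER_CUBIC)
cv2.imwrite('pics/c8d.png',a)
E
```

```text
13.95 [-27.62228259  32.34077327  25.07285133 111.20245142 -17.25893359
  24.88921072 -97.26185587] [0.65691733 0.0178843  0.06697135] [ 0.74945802  0.17480261 -0.76155048] 0.01729289704538071
```

View pics/c8d.png

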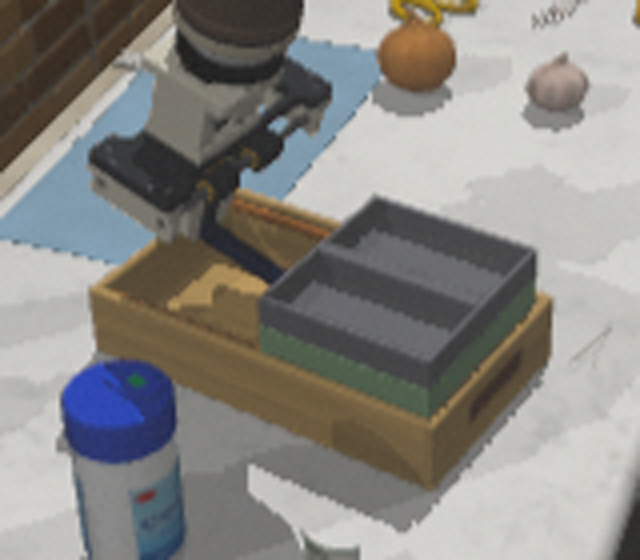

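View pics/w8.png

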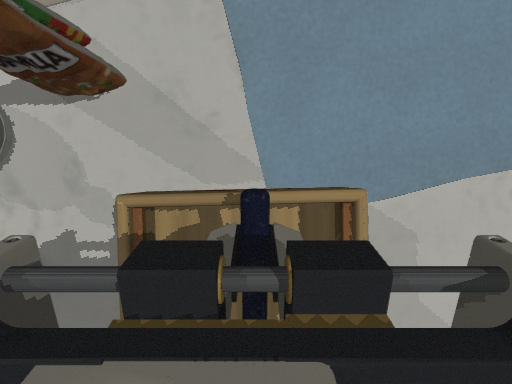

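{"method": "servo_tool", "body": {"motion": [[[0,-0.6,0],[0,0,0]],[[0,-1.5,0],[0,0,0]],[[0,-2.5,0],[0,0,0]],[[0,-3.5,0],[0,0,0]],[[0,-4.5,0],[0,0,0]],[[0,-5.5,0],[0,0,0]],[[0,-6.5,0],[0,0,0]],[[0,-7.5,0],[0,0,0]],[[0,-8.5,0],[0,0,0]],[[0,-9.5,0],[0,0,0]],[[0,-10.4,0],[0,0,0]],[[0,-10.5,0],[0,0,0]]]}}

```text
time: 15.6
tool_pos: [0.7558, -0.0075, 0.0963]
tcp_rot: [[-0.247, -0.931, 0.268], [-0.969, 0.237, -0.068], [0.0, -0.276, -0.961]]
force: [-0.3, 0.3, -1.6]
grip_width: 0.0172
```

```bash
python3 - <<'E'
from h import *
s=robot.sense();print(s['time'],s['qpos'],s['tool_pos'],s['force'],s['grip_width'])
snap('side','d9');snap('scene','s9')
a=cv2.resize(cv2.imread('pics/d9.png')[110:270,160:330],(640,602),interpolation=cv2.INTER_CUBIC)
cv2.imwrite('pics/c9d.png',a[:600])
E
```

```text
15.6 [-22.23093813  37.43559944  25.05470264  95.47783568 -17.38184353
  35.41620017 -95.24175545] [ 0.75576667 -0.00752117  0.09627376] [-0.25256598  0.26987451 -1.61326434] 0.017208506389678673
```

View pics/c9d.png

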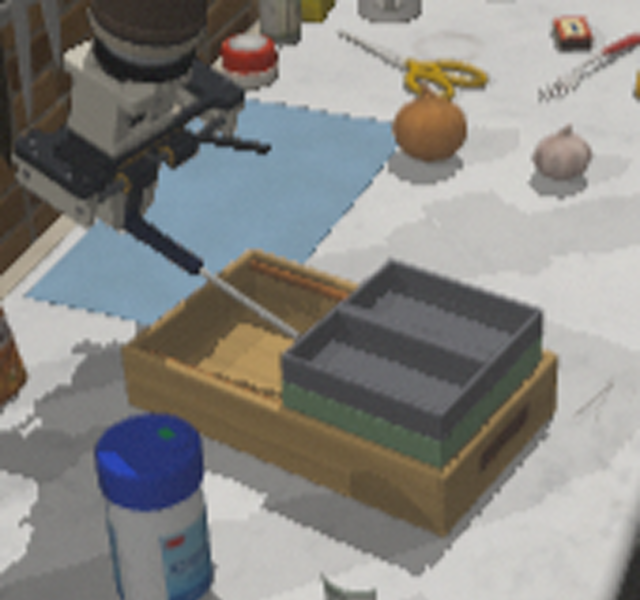

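```bash
python3 - <<'E'
from h import *
s=robot.sense();R=np.array(s['tcp_rot'])
for L in(.17,.183,.19):
  p=s['tool_pos']-.004*R[:,2]+L*R[:,1]
  print(p.round(3),proj('d9',p),proj('s9',p), (proj('d9',p)-[160,110])*640/170)
a=cv2.resize(cv2.imread('pics/s9.png')[120:260,140:310],(728,600),interpolation=cv2.INTER_CUBIC)
cv2.imwrite('pics/c9s.png',a)
E
```

```text
[0.596 0.033 0.053] [[235.71877619 196.65539829]] [[225.12106605 194.39141751]] [[285.05892213 326.23208767]]
[0.583 0.036 0.049] [[239.19996327 199.00359278]] [[227.73322768 197.78135591]] [[298.16456759 335.0723493 ]]
[0.577 0.038 0.047] [[241.08396095 200.27442164]] [[229.15462805 199.62598132]] [[305.25726476 339.85664618]]
```

View pics/c9s.png

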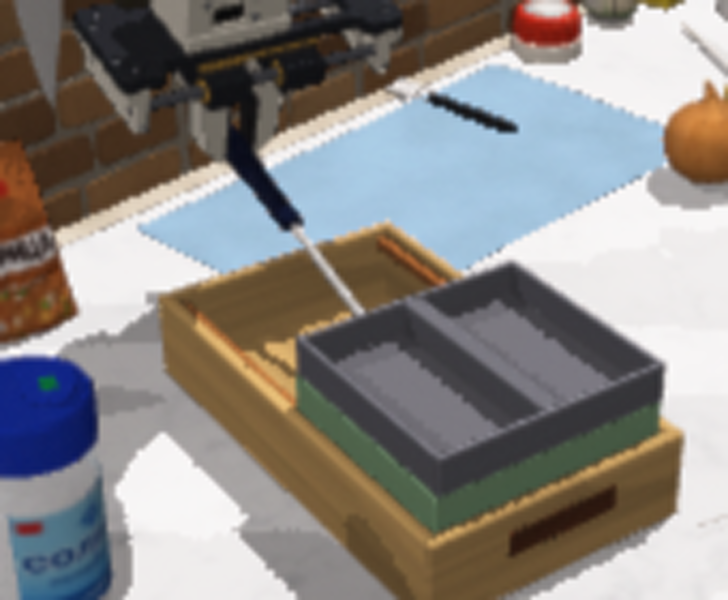

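{"method": "servo_tool", "body": {"motion": [[[0,-0.8,-0.5],[0,0,0]],[[0,-1.5,-1.5],[0,0,0]],[[0,-2.0,-3],[0,0,0]],[[0,-2.5,-5],[0,0,0]],[[0,-3.0,-7],[0,0,0]],[[0,-3.5,-9],[0,0,0]],[[0,-4.0,-11],[0,0,0]],[[0,-4.6,-13],[0,0,0]],[[0,-5.2,-15],[0,0,0]],[[0,-5.6,-16.5],[0,0,0]],[[0,-5.8,-17.2],[0,0,0]],[[0,-5.8,-17.2],[0,0,0]]]}}

```text
time: 17.2
tool_pos: [0.7632, -0.0093, 0.2777]
tcp_rot: [[-0.247, -0.931, 0.267], [-0.969, 0.237, -0.068], [-0.0, -0.276, -0.961]]
force: [-0.5, 0.3, -1.9]
grip_width: 0.0175
```

{"method": "servo_tool", "body": {"motion": [[[0,0,0],[-0.04,0,0]],[[0,0,0],[-0.09,0,0]],[[0,0,0],[-0.14,0,0]],[[0,0,0],[-0.19,0,0]],[[0,0,0],[-0.24,0,0]],[[0,0,0],[-0.27,0,0]],[[0,0,0],[-0.279,0,0]],[[0,0,0],[-0.279,0,0]],[[0,0,0],[-0.279,0,0]],[[0,0,0],[-0.279,0,0]]]}}

```text
time: 18.45
tool_pos: [0.763, -0.009, 0.2776]
tcp_rot: [[-0.246, -0.969, 0.0], [-0.969, 0.246, 0.0], [-0.0, -0.0, -1.0]]
force: [0.4, 0.6, -1.8]
grip_width: 0.0182
```

```bash
python3 - <<'E'
from h import *
s=robot.sense();print(s['time'],s['qpos'],s['tool_pos'],s['force'],s['grip_width'],np.abs(s['joint_velocities']).max())
snap('side','dA');snap('scene','sA');snap('wrist','wA')
R=np.array(s['tcp_rot'])
for L in(-.033,.183):
  p=s['tool_pos']-.004*R[:,2]+L*R[:,1];print(p,proj('dA',p),proj('sA',p))
a=cv2.resize(cv2.imread('pics/dA.png')[60:270,130:350],(600,573),interpolation=cv2.INTER_CUBIC)
cv2.imwrite('pics/cAd.png',a)
a=cv2.resize(cv2.imread('pics/sA.png')[40:260,120:340],(600,600),interpolation=cv2.INTER_CUBIC)
cv2.imwrite('pics/cAs.png',a)
E
```

```text
18.45 [-16.94093966  38.92341094  28.02318358  63.35693658 -17.3737588
  81.5291693  -96.08794655] [ 0.76304219 -0.00903247  0.27759386] [ 0.39286741  0.56242165 -1.77501959] 0.018204867909544478 0.1675585604217194
[ 0.795022   -0.01716743  0.28160813] [[173.78416494 108.73055545]] [[182.09775105  85.08530416]]
[0.58568712 0.03607637 0.28151472] [[233.93569924 126.43857005]] [[225.53975727 109.4656985 ]]
```

View pics/cAd.png

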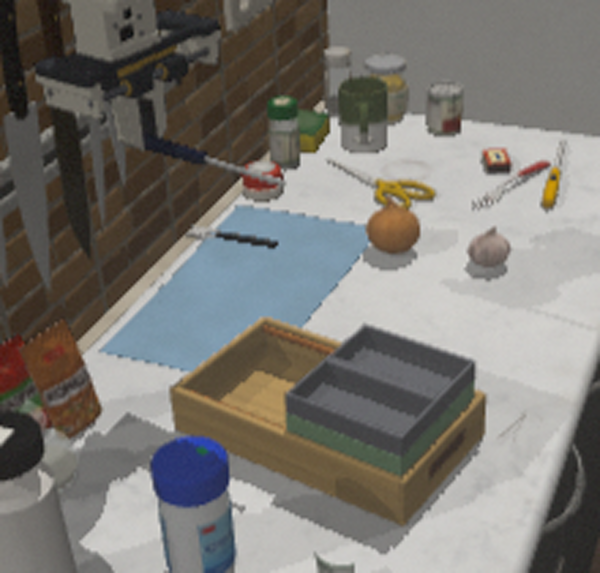

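View pics/cAs.png

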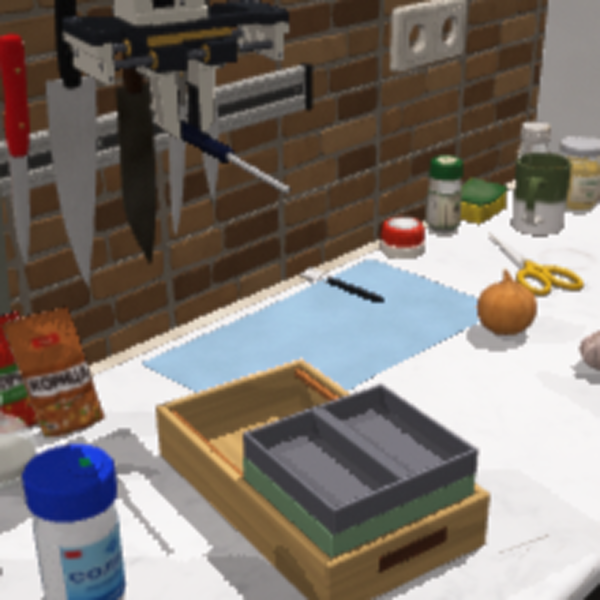

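{"method": "servo_tool", "body": {"motion": [[[0,0,0],[0,0,0]],[[0,0,0],[0,0,0]],[[0,0,0],[0,0,0]],[[0,0,0],[0,0,0]],[[0,0,0],[0,0,0]],[[0,0,0],[0,0,0]],[[0,0,0],[0,0,0]],[[0,0,0],[0,0,0]]]}}

```text
time: 19.6
tool_pos: [0.7632, -0.0092, 0.2774]
tcp_rot: [[-0.247, -0.969, 0.0], [-0.969, 0.247, -0.0], [0.0, -0.0, -1.0]]
force: [0.1, -0.4, -1.6]
grip_width: 0.0171
```

```bash
python3 - <<'E'
from h import *
s=snap('side','dB');print(s['time'],s['tool_pos'],s['grip_width'],np.abs(s['joint_velocities']).max())
a=cv2.imread('pics/dA.png').astype(int);b=cv2.imread('pics/dB.png').astype(int)
print((np.abs(a-b).max(2)>25).sum())
print(robot.finish_job())
E
```

```text
19.6 [ 0.76316804 -0.0092357   0.27736406] 0.017137375391318817 0.08389199700746278
120
the job is handed in; nothing more can be done
None
```

The job is handed in, at about 19.6 s of the 53 s allowed. The interface gave no verdict, so the checks below are my own.

**What I did:** I lifted the grey tray, which lay above the handle, and stacked it on the green one and let go. I then gripped the steel near the butt end at 45 N and tilted it 16° about its tip. I drew it out along its own axis past the pile, raised it and levelled it.

**What the last checks showed:**
- **Trays:** the side and scene pictures show the stack square, with no visible shift after release or during the draw. I judged this by eye, without measuring the offset in millimetres.
- **Slant step:** by calculation from the arm pose, the butt was at about 0.08 m and the tip at about 0.02 m, still under the trays.
- **Steel:** it is level, with both ends at about 0.28 m (about 18 cm above the pile). The tip appears within about a pixel of where I predicted in both cameras. It is held beyond the far end of the box, not directly over the trays.
- **Grip and stillness:** the jaw opening read 17.1 mm and the arm was still. Readings during the lift wandered between 17 and 18 mm, which I took as sensor noise. About 120 pixels differed slightly between the last two side pictures, and I did not look into why.
- **Surroundings:** I did not touch the onion, garlic, salt shaker or measuring cup, and they look unmoved in the pictures where they appear.

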